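# Set the polariser ring of a lens tester to its red index and take the reading

### The arm

A 6-joint arm with a two-finger parallel gripper is mounted at the origin on a cart in front of the work surface, level with it; the furniture and walls round the work are solid. World frame = base frame: x ahead of the robot, y to its left, z up, the work surface at z = 0. Lengths are in m, angles in rad, forces in N, time in s.
With the tool pointing down it reaches from about 0.35 to 0.775 m from the base axis. Payload 7.3 kg.
Tool frame: the origin (TCP) lies on the centre line of the jaws, within the pads' length; the fingertips stand robot.nose_length ahead of it and the grasp point (between the pads) is the TCP (robot.nose_length is the distance from the TCP to the fingertips, in m); z points along the fingers, y is the direction in which the jaws open and shut (so a half turn about z gives the same grasp; the last joint's range is limited). The gripper opens to 92 mm and grips with 3 to 60 N. Pads are 19 mm wide; open, the fingers measure 130 mm over their backs; the gripper's body (75 mm by 190 mm) begins 47 mm behind the grasp point.
Start: joints at [-1.355, 0.342, 1.524, -0, 1.275, -0.146], TCP at [0.186, -0.491, 0.246] pointing down, gripper open.
Joint ranges: [-2.53, 2.53], [-0.77, 2.02], [0.04, 2.7], [-1, 4.14], [0.28, 2.66], [-3.11, 3.11]. Speed limits (rad/s): [2.57, 2.57, 3.14, 3.14, 3.14, 3.14].

### API

Orientations are given as [roll, pitch, yaw] about the fixed x, y, z axes, in that order (R = Rz(yaw) Ry(pitch) Rx(roll)).
In Python, from cell import robot, read_camera gives the robot as it stands.
- The arm moves only by the shell command python3 -m crank 'ROWS' [FORCE]. ROWS is JSON, a list of rows, each a list of 7 numbers: the shift along the tool's x, y, z in cm, then the turn, a rotation vector about the tool's x, y, z in degrees, then the opening, from 0 (shut) to 1 (fully open). In form: [[tx, ty, tz, wx, wy, wz, jaw], ...]. A call has 1 to 5 rows; each row is the pose to reach, as a shift and turn from the pose commanded when the call began, along the tool's axes at that moment; what a row does not reach only later rows make up. A row lasts 1/8 s, in which the tool goes at most 62.5 mm and 10.7 degrees, less where a joint would pass 70% of its speed; a pose out of reach is approached as far as the arm can. A call with a gripper value outside its range is refused whole. The fingers move at their own pace and stop on an object; FORCE is the grip in N (left out, the last holds). Time passes only in rows, so rows that repeat a pose let the fingers close. It gives the time, the measured TCP pose, the force and the opening at its end, in the units of the state.
- robot.observe(): the state, without advancing time (a new reading comes with each control period).
- read_camera(name): name is "scene" or "top" or "wrist"; returns a dict with "frame" (480x640x3 uint8, red, green, blue), "intrinsics" (3x3 intrinsics, pixels), "distortion" ([k1, k2, p1, p2, k3] as OpenCV has them; the pictures are not rectified), "R" (3x3) and "t" (3): a world point X has camera coordinates R X + t. Camera axes: x right, y down, z forward; pixel columns grow to the right and rows downward; lengths in m; the calibration is good to about 2 mm. A picture is of the moment at which its call begins. There is no depth.
- robot.hand_in(): hands the job in, once; it reports no verdict.
The state is a dict: "time": time; "qpos": joint angles; "qvel": joint speeds; "joint_efforts": joint torques, N m; "tool_pos": TCP position; "tool_rot": TCP orientation; "contact_force": force on the tool from outside, world axes, zero at the start; "torque": the same for the moment, N m; "opening": finger opening in m.
Only numpy, scipy, OpenCV 4.12 (cv2) and the standard library are available. Lean on these libraries where they do the work, as an engineer would, in place of code of your own. Each camera call takes 0.05 s, during which the arm holds its last target.

### The job

Push the lever of the lens tester's polariser ring round by its upright black knob, gently and with the outside of the closed fingers, until its yellow pointer stands exactly opposite the tip of the red index on the rim. Only then press the green button fully in and let it spring back. Grip and lift nothing, do not shift the red index, and leave the lens on the tester and the things around it where they are.

Things in the scene. Friction and masses are not known exactly. Their poses are not given: they have to be found in the camera images.
- tester: round grey lens tester, fixed to the bench, 210 mm across, origin on the bench under its centre, which is also the axis (z, upright) of the ring and of the index. White dial with black tick lines every 5 degrees, its face 36 mm above the bench. In the middle a flat round glass stage, its top 40 mm high. On the -y side a low console 76 mm wide (x), 28 mm high, reaching to 175 mm from the axis, carries the green button. The housing does not move
- ring (a joint): angle (rad) of the dark steel ring, 112 mm across, its top 48 mm above the bench, that turns about the tester's axis. At 0 its lever points along the tester's -x; growing values turn it anticlockwise seen from above. It turns more than a full turn either way without a stop, with a steady drag: about 2 N at the knob moves it, and it stays where it is left
- lever_knob (a point): centre of the top of the lever's upright black knob: a round post 14 mm across, 70 mm from the tester's axis, reaching from 48 mm to 82 mm above the bench. The flat lever under it is 13 mm wide, with its top 48 mm above the bench; within 120 mm of the axis nothing else of the tester is higher than 48 mm
- pointer_tip (a point): tip of the lever's yellow pointer, 87 mm from the tester's axis, 42 mm above the bench, straight outward from the knob
- index (a joint): angle (rad, 0 to 6.28) at which the red index stands round the tester's axis, with the same zero and direction as ring: the pointer is at the index when the two differ by a whole number of turns. The index is stiff and must not be shifted
- index_tip (a point): inner tip of the red index, 87 mm from the tester's axis, 42 mm above the bench: pointer_tip comes to this very place when the ring is set. The index is a red block 12 mm wide on the edge of the dial, its tip pointing inward, reaching from 88 to 108 mm from the axis and no higher than 42 mm above the bench; it may stand anywhere round the dial
- read_button (a joint): travel (m) of the green push button, 0 out, 0.006 fully in; a spring returns it; fully in takes 5 N
- read_button_top (a point): centre of the top of the green button, 28 mm across, on the console 140 mm from the tester's axis, 50 mm above the bench when out, in a black collar 44 mm across and 40 mm high; pressed straight down
- lens_blank: clear round lens 61 mm across, 6 mm thick, lying loose on the glass stage inside the ring; origin at the centre of its underside
- loupe: black eyepiece loupe, 35 mm across, 37 mm high, standing loose at the tester's left (+y) side; origin at the centre of its foot
- bottle_oil: small yellow bottle with black cap, 27 mm across, 72 mm high, standing loose at the tester's left front; origin at the centre of its foot
- screwdriver: small screwdriver with green head, 114 mm long, 15 mm high, lying loose in front of the tester; origin at its middle on the bench

How it is judged:
On the way, in this order (a step that is already met when the one before it is completed fails the run):
1. the yellow pointer rests at the tip of the red index (horizontal distance between pointer_tip and index_tip below 0.0045 m and velocity of joint ring between -0.05 and 0.05 rad/s), for 0.3 s.
2. the green button is pressed in with the pointer at the index (horizontal distance between pointer_tip and index_tip below 0.0045 m and value of joint read_button above 0.0045 m), for 0.1 s.
At the end, for the whole second after the job is handed in: The pointer's tip is within 4.5 mm (3 degrees) of the index's tip and the ring is at rest; the button has been pressed at least 4.5 mm in and is out again (under 1.5 mm); the index is within 3 mm, the lens within 10 mm, and the loupe, bottle and screwdriver within 15 mm of where they started (horizontal distance between pointer_tip and index_tip below 0.0045 m and velocity of joint ring between -0.02 and 0.02 rad/s and value of joint read_button below 0.0015 m and distance of index_tip from where it was at the start of the episode below 0.003 m and distance of lens_blank from where it was at the start of the episode below 0.01 m and distance of each of loupe, bottle_oil, screwdriver from where it was at the start of the episode below 0.015 m); the robot touches nothing.
It fails at once if the green button is pressed before the pointer is at the index (value of joint read_button above 0.003 m and not (horizontal distance between pointer_tip and index_tip below 0.0045 m)).
It fails at once if the ring or lever is gripped or pushed with more than 20 N (contact force between the fingers and ring above 20 N).
It fails at once if the red index is shifted by more than 3 mm (distance of index_tip from where it was at the start of the episode above 0.003 m).
It fails at once if the lens on the stage is shifted or lifted by more than 10 mm (distance of lens_blank from where it was at the start of the episode above 0.01 m).
It fails at once if the loupe, the bottle or the screwdriver is shifted or lifted by more than 15 mm (distance of any of loupe, bottle_oil, screwdriver from where it was at the start of the episode above 0.015 m).
It also fails if it takes over 54 s, if anything falls off the work surface, if the arm or the gripper's body presses on something with over 40 N, if the wrist force passes 120 N, or if a joint passes its speed limit or range.

## Working session

There is one attempt and no reset: what is moved stays moved. The work goes in short steps, Python scripts to look and compute and a shell command to move; the robot and the scene stay as the last step left them, time stands still between calls to the robot, and variables do not carry over. Pictures are saved under pics/ and viewed, and the job is handed in when it is done.

```bash
mkdir -p pics; ls; python3 - <<'E'
from cell import robot, read_camera
import cv2
s=robot.observe(); print({k:s[k] for k in('time','tool_pos','tool_rot','contact_force','opening')}); print(robot.nose_length)
for n in("scene","top","wrist"):
    c=read_camera(n); cv2.imwrite(f"pics/{n}0.png",c["frame"][:,:,::-1]); print(n,c["R"],c["t"],c["intrinsics"],c["distortion"])
E
```

```text
pics
{'time': 0.0, 'tool_pos': array([ 0.18576635, -0.49065189,  0.24505554]), 'tool_rot': array([-3.14012541e+00, -2.36804181e-04,  3.61799398e-01]), 'contact_force': array([ 0.35165279, -0.21005882, -0.25616135]), 'opening': 0.0919995688328231}
0.019
scene [[ 0.91872586 -0.39481694  0.00789739]
 [-0.28697212 -0.6812456  -0.67346227]
 [ 0.27127437  0.61646087 -0.73917941]] [-0.38805046  0.27851249  0.70145786] [[622.61917259   0.         313.55748162]
 [  0.         622.61917259 241.46407951]
 [  0.           0.           1.        ]] [-0.03814079  0.          0.          0.          0.        ]
top [[-2.02788060e-03 -9.99997556e-01 -8.80597865e-04]
 [-9.98709401e-01  2.06995609e-03 -5.07469001e-02]
 [ 5.07485989e-02  7.76552712e-04 -9.98711158e-01]] [0.11298839 0.47125903 0.95111511] [[480.81760572   0.         327.13834153]
 [  0.         480.81760572 242.58165808]
 [  0.           0.           1.        ]] [-0.02330407  0.          0.          0.          0.        ]
wrist [[ 0.35450673 -0.93505065 -0.00229302]
 [-0.89726089 -0.34086756  0.28059258]
 [-0.26314989 -0.09741452 -0.95982423]] [-0.52502314 -0.03659828  0.39002273] [[373.2072962    0.         321.21969971]
 [  0.         373.2072962  238.43253451]
 [  0.           0.           1.        ]] [-0.0571423  0.         0.         0.         0.       ]
```

View pics/scene0.png

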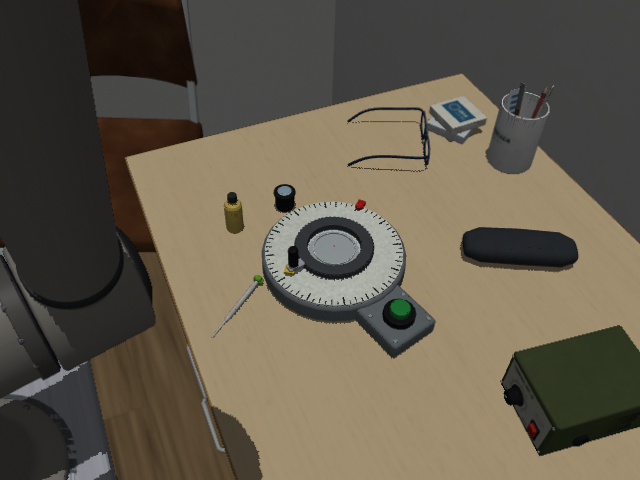

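View pics/top0.png

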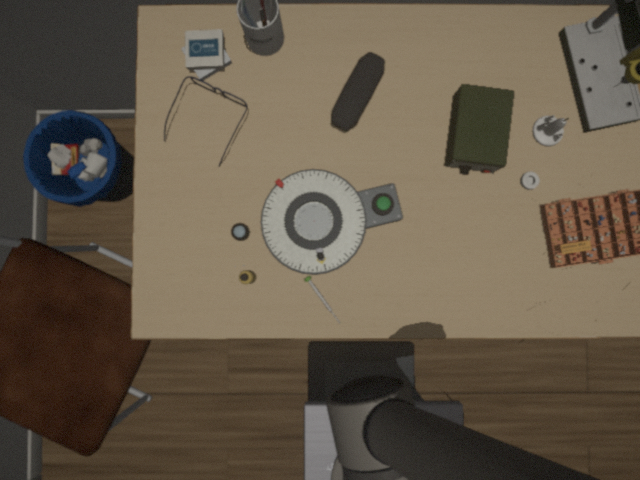

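View pics/wrist0.png

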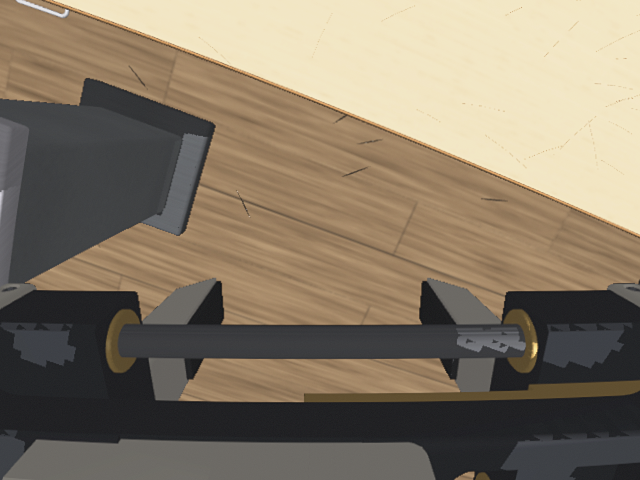

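The scene view shows the knob at (293,258), the index at (360,205) and the button at (401,310). The top view shows the index at (279,184), the knob at (321,256) and the button at (383,203). Next I'll measure them.

```bash
cat > h.py <<'E'
import cv2, numpy as np
def ray(c,px):
    u=cv2.undistortPoints(np.array([[px]],float),c["intrinsics"],np.array(c["distortion"])).ravel()
    R=np.array(c["R"]);t=np.array(c["t"])
    return -R.T@t, R.T@np.array([u[0],u[1],1.])
def plane(c,px,z):
    o,d=ray(c,px); return o+d*(z-o[2])/d[2]
def proj(c,X):
    return cv2.projectPoints(np.array([X],float),cv2.Rodrigues(np.array(c["R"]))[0],np.array(c["t"]),c["intrinsics"],np.array(c["distortion"]))[0].ravel()
def two(c1,p1,c2,p2):
    o1,d1=ray(c1,p1);o2,d2=ray(c2,p2)
    s=np.linalg.lstsq(np.stack([d1,-d2],1),o2-o1,rcond=None)[0]
    a=o1+d1*s[0];b=o2+d2*s[1];return (a+b)/2,np.linalg.norm(a-b)
def blobs(c,kind,roi,minA=4):
    h=cv2.cvtColor(c["frame"],cv2.COLOR_RGB2HSV).astype(int);H,S,V=h[...,0],h[...,1],h[...,2]
    m={'red':((H<8)|(H>172))&(S>150)&(V>90),'green':(H>45)&(H<85)&(S>110)&(V>40),'yellow':(H>18)&(H<35)&(S>130)&(V>90),'black':(V<40),
       'white':(S<40)&(V>130)}[kind]
    M=np.zeros(m.shape,np.uint8);x0,y0,x1,y1=roi;M[y0:y1,x0:x1]=m[y0:y1,x0:x1]
    n,L,st,ce=cv2.connectedComponentsWithStats(M)
    return [(st[i].tolist(),ce[i].round(1).tolist()) for i in range(1,n) if st[i][4]>=minA],L
E
python3 - <<'E'
from h import *
from cell import robot, read_camera
R={'scene':dict(w=(255,190,415,320),r=(340,190,380,220),g=(370,280,430,340),k=(275,235,310,285)),
   'top':dict(w=(250,160,375,285),r=(265,170,295,200),g=(365,185,405,220),k=(305,240,335,275))}
C={}
for n in R:
    c=C[n]=read_camera(n)
    for k,a in(('red','r'),('green','g'),('yellow','k'),('black','k')):
        print(n,k,blobs(c,k,R[n][a])[0])
    b,L=blobs(c,'white',R[n]['w'],100); print(n,b)
    ys,xs=np.nonzero(L>0); hull=cv2.convexHull(np.stack([xs,ys],1).astype(np.int32))
    P=np.array([plane(c,p[0].astype(float),0.036)[:2] for p in hull]); (x,y),r=cv2.minEnclosingCircle(P.astype(np.float32)); print('dial',x,y,r)
    x0,y0,x1,y1=R[n]['w'];im=c["frame"][y0-10:y1+10,x0-10:x1+10,::-1]
    cv2.imwrite(f'pics/{n}c.png',cv2.resize(im,None,fx=4,fy=4,interpolation=cv2.INTER_CUBIC)[:600,:800])
E
```

```text
scene red [([356, 200, 10, 8, 56], [359.9, 203.4])]
scene green [([390, 299, 21, 21, 346], [399.8, 308.7])]
scene yellow [([284, 266, 10, 8, 31], [287.4, 270.4])]
scene black [([307, 236, 3, 9, 14], [308.1, 240.0]), ([288, 245, 11, 23, 191], [293.0, 256.3]), ([303, 265, 7, 6, 23], [306.5, 267.4])]
scene [([265, 202, 138, 104, 6391], [335.6, 256.0]), ([308, 230, 53, 34, 1256], [333.6, 247.0])]
dial 0.5003885626792908 0.14149926602840424 0.11336569488048553
top red [([277, 180, 5, 7, 18], [278.9, 182.6])]
top green []
top yellow []
top black []
top [([262, 171, 103, 101, 5151], [313.3, 220.8]), ([294, 202, 39, 38, 1131], [313.1, 220.6])]
dial 0.5009592175483704 0.13751187920570374 0.11167238652706146
```

View pics/scenec.png

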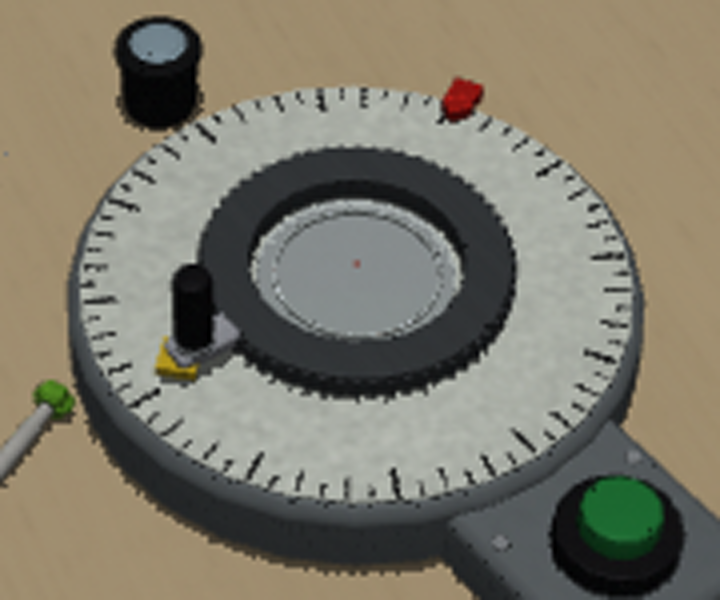

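View pics/topc.png

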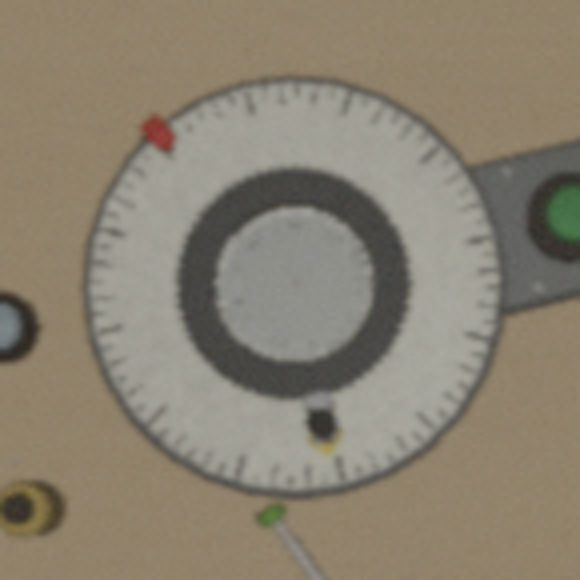

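```bash
python3 - <<'E'
from h import *
from cell import robot, read_camera
from scipy.optimize import least_squares
C={n:read_camera(n) for n in('scene','top')}
R={'scene':(255,190,415,320),'top':(250,160,375,285)}
cen={}
for n,c in C.items():
    b,L=blobs(c,'white',R[n],100)
    for i,z,nm in((0,.036,'dial'),(1,.043,'stage')):
        lab=L[int(b[i][0][1]+b[i][0][3]//2),:]; 
        ids=[l for l in np.unique(L) if l and (L==l).sum()==b[i][0][4]]
        ys,xs=np.nonzero(L==ids[0]); hull=cv2.convexHull(np.stack([xs,ys],1).astype(np.int32))
        P=np.array([plane(c,p[0].astype(float),z)[:2] for p in hull])
        f=least_squares(lambda q:np.hypot(P[:,0]-q[0],P[:,1]-q[1])-q[2],[.5,.14,.1],loss='soft_l1',f_scale=.001).x
        print(n,nm,f.round(4))
S,T=C['scene'],C['top']
print('green', plane(S,(399.8,308.7),.049), plane(T,(383,203),.049), plane(S,(245+621/4,180+508/4),.05))
print('knobtop', two(S,(245+192/4,180+275/4),T,(240+321/4,150+422/4)), plane(S,(245+192/4,180+275/4),.082),plane(T,(240+321/4,150+422/4),.082))
print('ptr', plane(S,(245+178/4,180+376/4),.042),plane(T,(240+327/4,150+451/4),.042))
print('idxtip', plane(S,(245+446/4,180+115/4),.042),plane(T,(240+169/4,150+149/4),.042))
print('idxblob', plane(S,(359.9,203.4),.041),plane(T,(278.9,182.6),.041))
print('loupe', plane(T,(240.,232.),.037),'bottle',plane(T,(246.,277),.072),'sd',plane(T,(307.5,278.5),.01),plane(T,(335.,318),.01))
print('loupeS',plane(S,(285.,192.),.037),'botS',plane(S,(232.,197),.072))
E
```

```text
scene dial [0.5138 0.1404 0.0997]
scene stage [0.5134 0.1391 0.0348]
top dial [0.5133 0.1394 0.0994]
top stage [0.5128 0.1393 0.0369]
green [0.54545171 0.00142084 0.049     ] [0.54607147 0.00375121 0.049     ] [0.54686039 0.00301095 0.05      ]
knobtop (array([0.44447756, 0.12457281, 0.08355241]), np.float64(0.0011642224849733264)) [0.44552192 0.12567517 0.082     ] [0.44396688 0.12479335 0.082     ]
ptr [0.43627183 0.11746145 0.042     ] [0.43087848 0.12251323 0.042     ]
idxtip [0.57793491 0.19704402 0.042     ] [0.57836345 0.19945714 0.042     ]
idxblob [0.58838852 0.20644513 0.041     ] [0.58771732 0.20613896 0.041     ]
loupe [0.49128803 0.28232421 0.037     ] bottle [0.40420367 0.26408832 0.072     ] sd [0.39973985 0.15144843 0.01      ] [0.32109111 0.09666393 0.01      ]
loupeS [0.49297828 0.27887956 0.037     ] botS [0.40388599 0.26410474 0.072     ]
```

Measured: centre C is about (0.5133, 0.1395). The knob is at r = 70 mm, 191.9° in world. The index tip is at r = 88 mm, 42°. The button is at r = 140 mm, about (0.546, 0.003). All of these match the given sizes. The plan is to go clockwise 150°, with the back of the closed fingers (tool y along the push, yaw = φ).

```bash
cat >> h.py <<'E'
Cc=np.array([.5133,.1395])
def rel(robot,pos,yawdeg,n=5,cur=None,curyaw=None):
    from scipy.spatial.transform import Rotation as Ro
    s=robot.observe(); p=np.array(s['tool_pos']) if cur is None else np.array(cur); r=Ro.from_euler('xyz',s['tool_rot'])
    sh=r.inv().apply(np.array(pos)-p)*100
    w=np.degrees((r.inv()*Ro.from_euler('xyz',[np.pi,0,np.radians(yawdeg)])).as_rotvec())
    print('to',np.round(pos,4),yawdeg,'shift cm',sh.round(2),'rotvec',w.round(2))
E
python3 - <<'E'
from h import *
from cell import robot
a=robot.observe()['tool_pos'];b=np.array([.454,.081,.20]);b2=b.copy()
y0=np.degrees(.3618)
for k in range(1,4): rel(robot,a+(b-a)*min(1,k/3),y0+50*k)
E
```

```text
to [ 0.2752 -0.3003  0.2304] 70.72961302783318 shift cm [ 15.11 -14.67   1.52] rotvec [-1.e-02 -1.e-02 -5.e+01]
to [ 0.3646 -0.1096  0.2152] 120.72961302783318 shift cm [ 30.22 -29.33   3.05] rotvec [-1.e-02 -1.e-02 -1.e+02]
to [0.454 0.081 0.2  ] 170.72961302783318 shift cm [ 45.33 -44.     4.57] rotvec [-0.0e+00 -2.0e-02 -1.5e+02]
```

```bash
python3 -m crank '[[3,-2.9,0.3,0,0,-10,0],[6,-5.8,0.6,0,0,-20,0],[9,-8.8,0.9,0,0,-30,0],[12,-11.7,1.2,0,0,-40,0],[15,-14.6,1.5,0,0,-50,0]]' 10
python3 - <<'E'
from h import *
from cell import robot
a=robot.observe()['tool_pos'];b=np.array([.454,.081,.20])
rel(robot,a+(b-a)/2,120.7);rel(robot,b,170.7)
print(robot.observe()['qpos'])
E
```

```text
time: 0.98
tool_pos: [0.2749, -0.3002, 0.2308]
tool_rot: [3.141, 0.0, 1.24]
contact_force: [1.3, 1.3, 0.8]
opening: 0.0462
to [ 0.3644 -0.1096  0.2154] 120.7 shift cm [20.93  2.28  1.53] rotvec [ 2.000e-02  3.000e-02 -4.966e+01]
to [0.454 0.081 0.2  ] 170.7 shift cm [41.87  4.56  3.07] rotvec [ 1.000e-02  3.000e-02 -9.966e+01]
[-1.01825816e+00  1.39205626e-01  1.84284433e+00  8.07857005e-05
  1.15901896e+00 -6.87384443e-01]
```

```bash
python3 -m crank '[[4.2,0.5,0.3,0,0,-10,0],[8.4,0.9,0.6,0,0,-20,0],[12.6,1.4,0.9,0,0,-30,0],[16.8,1.8,1.2,0,0,-40,0],[20.9,2.3,1.5,0,0,-50,0]]'
python3 - <<'E'
from h import *
from cell import robot
b=np.array([.454,.081,.20])
rel(robot,b,170.7)
E
```

```text
time: 1.6
tool_pos: [0.3656, -0.1104, 0.2159]
tool_rot: [3.141, 0.001, 2.113]
contact_force: [2.0, 0.2, -0.0]
opening: 0.0011
to [0.454 0.081 0.2  ] 170.7 shift cm [11.84 17.44  1.58] rotvec [  0.     0.05 -49.65]
```

```bash
python3 -m crank '[[2.4,3.5,0.3,0,0,-10,0],[4.8,7,0.6,0,0,-20,0],[7.2,10.5,0.9,0,0,-30,0],[9.6,14,1.2,0,0,-40,0],[11.8,17.4,1.6,0,0,-50,0]]'
python3 - <<'E'
from h import *
from cell import robot
rel(robot,[.454,.081,.20],192)
rel(robot,[.454,.081,.12],192)
E
```

```text
time: 2.22
tool_pos: [0.455, 0.0801, 0.1998]
tool_rot: [-3.142, 0.001, 2.986]
contact_force: [-0.2, -1.0, -0.5]
opening: 0.0004
to [0.454 0.081 0.2  ] 192 shift cm [ 0.11  0.07 -0.02] rotvec [-1.000e-02  4.000e-02 -2.092e+01]
to [0.454 0.081 0.12 ] 192 shift cm [0.11 0.07 7.98] rotvec [-1.000e-02  4.000e-02 -2.092e+01]
```

```bash
python3 -m crank '[[0.1,0,2,0,0,-10,0],[0.1,0,5,0,0,-20,0],[0.1,0,8,0,0,-20.9,0],[0.1,0,8,0,0,-20.9,0],[0.1,0,8,0,0,-20.9,0]]'
python3 - <<'E'
from h import *
from cell import robot,read_camera
s=robot.observe();print(s['tool_pos'],s['tool_rot'],s['contact_force'])
for n in('scene','wrist'):
    c=read_camera(n);cv2.imwrite(f'pics/{n}1.png',c['frame'][:,:,::-1])
E
```

```text
time: 2.85
tool_pos: [0.4541, 0.0788, 0.1206]
tool_rot: [-3.141, 0.001, -2.939]
contact_force: [0.4, -0.2, -0.1]
opening: 0.0007
[0.45406933 0.07880436 0.12062533] [-3.14127788e+00  1.24443137e-03 -2.93910171e+00] [ 0.36042027 -0.24760461 -0.12673956]
```

View pics/scene1.png

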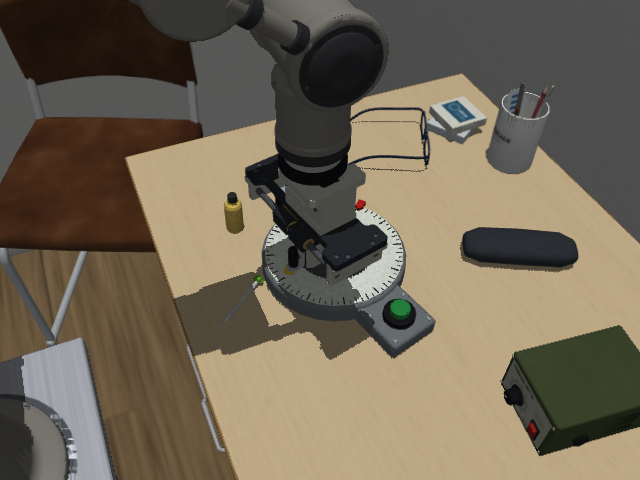

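View pics/wrist1.png

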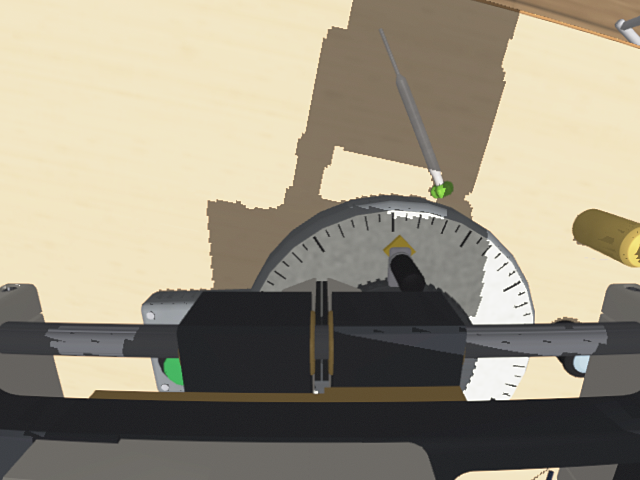

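The wrist view shows the knob just to the tool's +y side at about (405,275), clear of the fingers. Everything looks undisturbed, so I'll go down.

```bash
python3 -m crank '[[0,0,1.5,0,0,0,0],[0,0,3,0,0,0,0],[0,0,4,0,0,0,0],[0,0,4.5,0,0,0,0],[0,0,4.5,0,0,0,0]]'
python3 - <<'E'
from h import *
from cell import robot,read_camera
for n in('scene','wrist'):
    c=read_camera(n);cv2.imwrite(f'pics/{n}2.png',c['frame'][:,:,::-1] if n=='wrist' else cv2.resize(c['frame'][180:330,240:440,::-1],None,fx=4,fy=4))
    if n=='wrist': R=np.array(c['R']);print(-R.T@np.array(c['t']))
E
```

```text
time: 3.58
tool_pos: [0.4535, 0.0788, 0.0748]
tool_rot: [-3.141, 0.0, -2.939]
contact_force: [0.1, -0.3, -0.5]
opening: 0.0005
[0.37881331 0.06224056 0.21324237]
```

View pics/scene2.png

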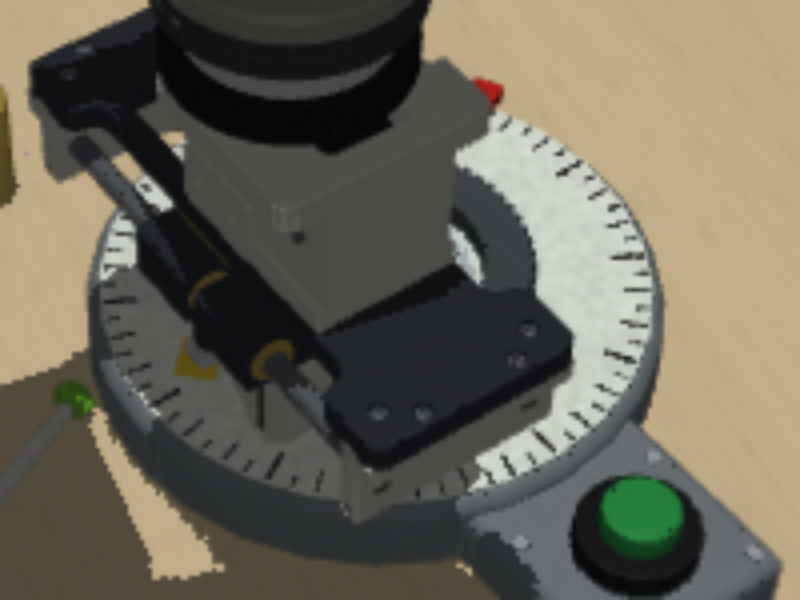

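View pics/wrist2.png

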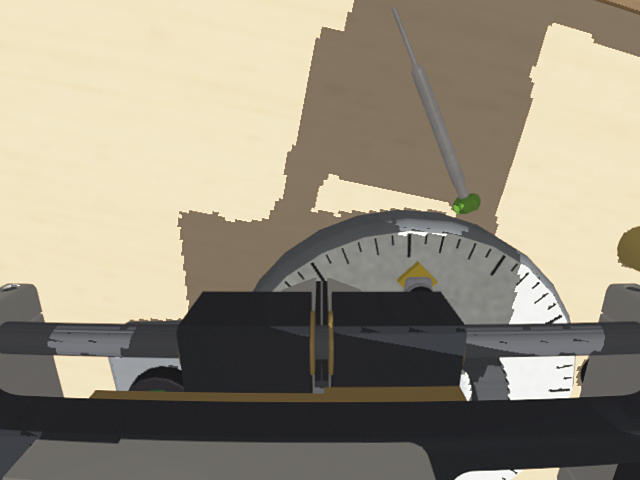

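```bash
python3 -m crank '[[0,0.5,0,0,0,0,0],[0,1.0,0,0,0,0,0],[0,1.4,0,0,0,0,0],[0,1.8,0,0,0,0,0],[0,1.8,0,0,0,0,0]]'
python3 - <<'E'
from h import *
for p in (2,4,6,8,10,5,15,20,25,16,24,32,12,30):
    a=np.radians(p);R=np.array([[np.cos(a),-np.sin(a)],[np.sin(a),np.cos(a)]]);q=np.array([7,-2.8]);print(p,(R@q-q).round(2))
E
```

```text
time: 4.3
tool_pos: [0.4498, 0.0968, 0.0747]
tool_rot: [-3.141, 0.0, -2.938]
contact_force: [0.2, 0.1, 0.9]
opening: 0.0007
2 [0.09 0.25]
4 [0.18 0.5 ]
6 [0.25 0.75]
8 [0.32 1.  ]
10 [0.38 1.26]
5 [0.22 0.62]
15 [0.49 1.91]
20 [0.54 2.56]
25 [0.53 3.22]
16 [0.5  2.04]
24 [0.53 3.09]
32 [0.42 4.13]
12 [0.43 1.52]
30 [0.46 3.88]
```

```bash
python3 -m crank '[[0.09,0.25,0,0,0,2,0],[0.18,0.5,0,0,0,4,0],[0.25,0.75,0,0,0,6,0],[0.32,1.0,0,0,0,8,0],[0.38,1.26,0,0,0,10,0]]'
python3 - <<'E'
from h import *
from cell import robot,read_camera
for n in('top','wrist'):
    c=read_camera(n);cv2.imwrite(f'pics/{n}3.png',c['frame'][:,:,::-1] if n=='wrist' else cv2.resize(c['frame'][150:300,240:440,::-1],None,fx=4,fy=4))
E
```

```text
time: 4.92
tool_pos: [0.4435, 0.1077, 0.0747]
tool_rot: [-3.141, -0.0, -3.114]
contact_force: [-0.8, -1.9, -0.4]
opening: 0.0006
```

View pics/wrist3.png

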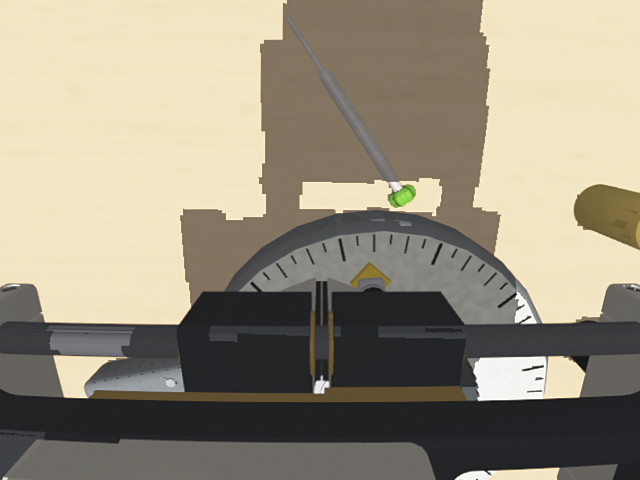

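View pics/top3.png

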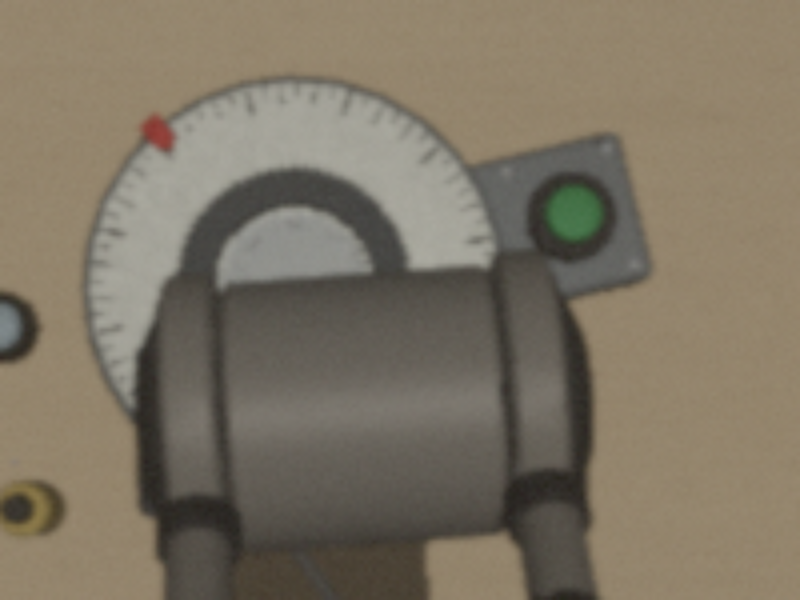

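The wrist view keeps the yellow pointer at (370,263) beside the fingers, so I can track it during the push. I'll continue the arc.

```bash
cat >> h.py <<'E'
def look(name,save=None):
    from cell import robot,read_camera
    c=read_camera('wrist')
    if save: cv2.imwrite(f'pics/{save}.png',c['frame'][:,:,::-1])
    for k,z in(('yellow',.042),('red',.041)):
        b,L=blobs(c,k,(150,150,500,480),15)
        for st,ce in b:
            P=plane(c,ce,z)[:2]-Cc; print(k,st,ce,'r',np.hypot(*P).round(4),'ang',np.degrees(np.arctan2(P[1],P[0])).round(2)%360)
    s=robot.observe();P=s['tool_pos'][:2]-Cc;print('tcp ang',np.degrees(np.arctan2(P[1],P[0]))%360,'r',np.hypot(*P),'yaw',np.degrees(s['tool_rot'][2])%360,'q6',s['qpos'][5],'F',np.round(s['contact_force'],1))
E
python3 - <<'E'
from h import *
look('w')
E
python3 -m crank '[[0.18,0.5,0,0,0,4,0],[0.32,1.0,0,0,0,8,0],[0.43,1.52,0,0,0,12,0],[0.5,2.04,0,0,0,16,0],[0.54,2.56,0,0,0,20,0]]'
python3 - <<'E'
from h import *
look('w','wrist4')
E
```

```text
yellow [351, 263, 39, 25, 339] [369.1, 274.6] r 0.0791 ang 186.87
yellow [312, 390, 15, 7, 19] [320.0, 394.2] r 0.0324 ang 257.12
yellow [150, 393, 35, 2, 40] [167.6, 393.1] r 0.1163 ang 267.79
tcp ang 204.39550384108276 r 0.07656358608920123 yaw 181.66815964503806 q6 -1.5290621147376726 F [ 0.5 -1.7 -0.2]
time: 5.7
tool_pos: [0.4369, 0.1333, 0.0746]
tool_rot: [-3.141, -0.001, 2.819]
contact_force: [-1.2, -1.4, 1.9]
opening: 0.0005
yellow [351, 263, 39, 25, 336] [368.8, 274.4] r 0.0788 ang 167.45
tcp ang 184.2996356915329 r 0.0766507015942886 yaw 161.39273578987977 q6 -1.1168595768690543 F [-1.  -0.6  0.5]
```

View pics/wrist4.png

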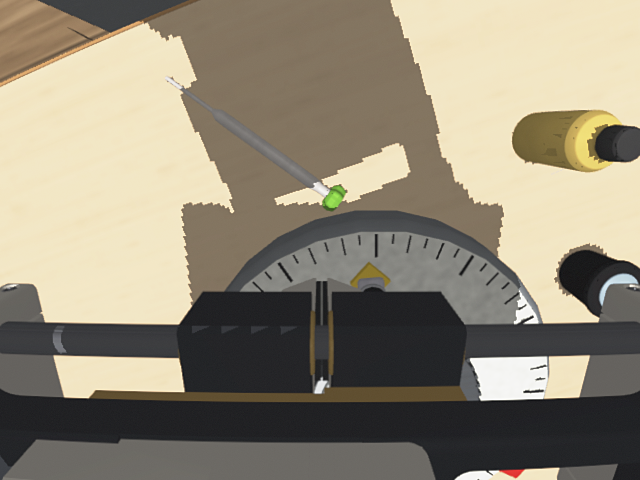

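Tracking is stable at ring 167.5°. About 125° remain.

```bash
python3 -m crank '[[0.22,0.62,0,0,0,5,0],[0.38,1.26,0,0,0,10,0],[0.49,1.91,0,0,0,15,0],[0.54,2.56,0,0,0,20,0],[0.53,3.22,0,0,0,25,0]]'; python3 - <<'E'
from h import *
look('w')
E
```

```text
time: 6.38
tool_pos: [0.4416, 0.1656, 0.0744]
tool_rot: [-3.14, -0.001, 2.384]
contact_force: [-2.7, -0.3, 0.0]
opening: 0.0004
yellow [351, 261, 39, 27, 343] [368.8, 273.1] r 0.0785 ang 142.79
tcp ang 159.4742506963676 r 0.07608309751378035 yaw 136.37435836004948 q6 -0.6127547194125633 F [-2.  -0.2 -0.1]
```

```bash
python3 -m crank '[[0.22,0.62,0,0,0,5,0],[0.38,1.26,0,0,0,10,0],[0.49,1.91,0,0,0,15,0],[0.54,2.56,0,0,0,20,0],[0.53,3.22,0,0,0,25,0]]'; python3 - <<'E'
from h import *
look('w','wrist5')
E
```

```text
time: 7.05
tool_pos: [0.46, 0.1928, 0.0744]
tool_rot: [-3.14, -0.001, 1.948]
contact_force: [-2.8, -0.1, 0.1]
opening: 0.0008
yellow [351, 258, 39, 27, 343] [368.9, 270.2] r 0.0785 ang 117.37
tcp ang 134.31905209740557 r 0.07506762700263629 yaw 111.43037349017109 q6 -0.13121602493071632 F [-1.5  0.4 -0.6]
```

View pics/wrist5.png

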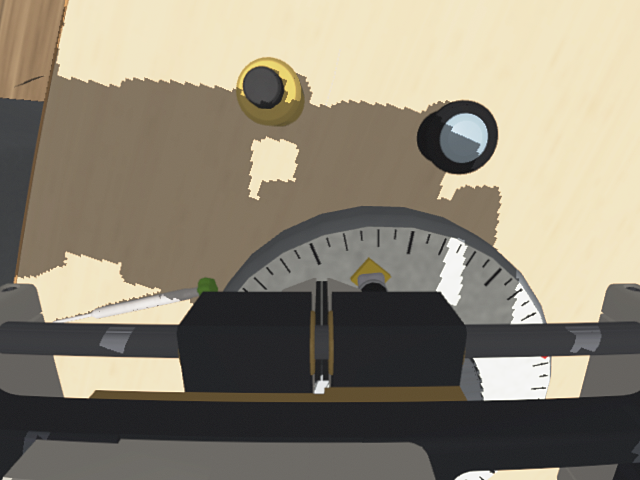

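```bash
python3 -m crank '[[0.24,0.62,0,0,0,5,0],[0.42,1.26,0,0,0,10,0],[0.55,1.91,0,0,0,15,0],[0.62,2.56,0,0,0,20,0],[0.63,3.22,0,0,0,25,0]]'; python3 - <<'E'
from h import *
look('w')
E
```

```text
time: 7.72
tool_pos: [0.488, 0.2106, 0.0745]
tool_rot: [-3.14, -0.0, 1.513]
contact_force: [-2.0, 2.3, -0.4]
opening: 0.0003
yellow [351, 257, 39, 27, 343] [368.9, 269.3] r 0.0787 ang 91.64
yellow [322, 388, 10, 8, 16] [326.3, 391.3] r 0.0282 ang 162.3
tcp ang 108.8616086127069 r 0.0753291827548789 yaw 86.47123667864659 q6 0.3240009838013464 F [-0.7  1.  -0.2]
```

```bash
python3 -m crank '[[0.24,0.62,0,0,0,5,0],[0.42,1.26,0,0,0,10,0],[0.55,1.91,0,0,0,15,0],[0.62,2.56,0,0,0,20,0],[0.63,3.22,0,0,0,25,0]]'; python3 - <<'E'
from h import *
look('w','wrist6')
E
```

```text
time: 8.4
tool_pos: [0.5208, 0.215, 0.0746]
tool_rot: [-3.141, -0.0, 1.077]
contact_force: [-2.1, 2.5, -0.6]
opening: 0.0007
yellow [351, 257, 39, 27, 339] [368.8, 268.9] r 0.0791 ang 66.07
red [438, 218, 34, 42, 864] [453.3, 238.2] r 0.1004 ang 41.63
tcp ang 83.61013129714843 r 0.07579410992451627 yaw 61.4989713434076 q6 0.7518624121624932 F [-0.7  1.5 -1.1]
```

View pics/wrist6.png

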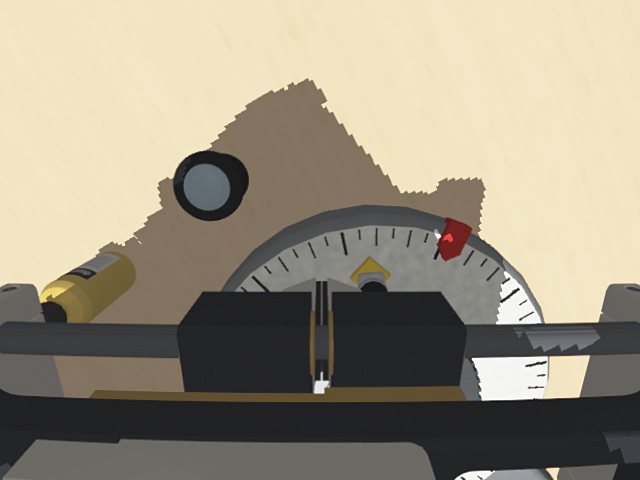

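The red index is visible at (453,238), 41.6°. The pointer is at 66.1°. Next is a slowing 20°.

```bash
python3 -m crank '[[0.23,0.62,0,0,0,5,0],[0.40,1.26,0,0,0,10,0],[0.49,1.65,0,0,0,13,0],[0.55,2.04,0,0,0,16,0],[0.58,2.3,0,0,0,18,0]]'; python3 - <<'E'
from h import *
look('w','wrist7')
import cv2
im=cv2.imread('pics/wrist7.png');cv2.imwrite('pics/wrist7z.png',cv2.resize(im[190:310,310:470],None,fx=5,fy=5,interpolation=cv2.INTER_CUBIC))
E
```

```text
time: 9.07
tool_pos: [0.544, 0.2091, 0.0746]
tool_rot: [-3.142, -0.0, 0.764]
contact_force: [-0.1, 1.4, -0.5]
opening: 0.0004
yellow [351, 256, 39, 27, 344] [369.1, 268.5] r 0.0795 ang 47.55
yellow [314, 389, 14, 8, 19] [321.7, 393.7] r 0.029 ang 122.22
red [379, 207, 26, 43, 887] [390.9, 225.5] r 0.1009 ang 41.21
tcp ang 65.93535713986931 r 0.07602598071218138 yaw 43.63306813074757 q6 1.0442480708986062 F [-0.   2.3 -0.8]
```

View pics/wrist7z.png

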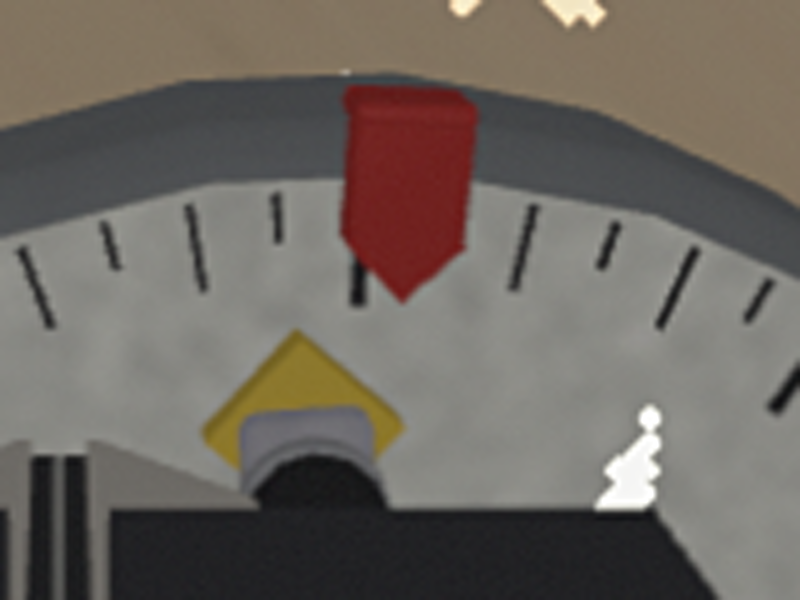

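The pointer tip is at (369.4,256) and the index tip at (390.4,250).

```bash
cat >> h.py <<'E'
def tips(c,a,b):
    for n,p in(('ptr',a),('idx',b)):
        P=plane(c,p,.042)[:2]-Cc;print(n,np.hypot(*P),np.degrees(np.arctan2(P[1],P[0])))
E
python3 - <<'E'
from h import *
from cell import robot,read_camera
tips(read_camera('wrist'),(369.4,256.),(390.4,250.))
E
```

```text
ptr 0.08598082022639535 47.0893379262109
idx 0.08901436372031091 40.504947943540046
```

```bash
python3 -m crank '[[0.07,0.18,0,0,0,1.5,0],[0.13,0.37,0,0,0,3,0],[0.18,0.5,0,0,0,4,0],[0.22,0.62,0,0,0,5,0],[0.22,0.62,0,0,0,5,0]]'; python3 - <<'E'
from h import *
look('w','wrist8')
import cv2
im=cv2.imread('pics/wrist8.png');cv2.imwrite('pics/wrist8z.png',cv2.resize(im[190:310,310:470],None,fx=5,fy=5,interpolation=cv2.INTER_CUBIC))
E
```

```text
time: 9.8
tool_pos: [0.55, 0.2059, 0.0747]
tool_rot: [3.141, -0.0, 0.674]
contact_force: [-0.7, 1.4, -0.3]
opening: 0.0003
yellow [351, 256, 39, 27, 344] [369.0, 268.1] r 0.0795 ang 42.35
red [359, 207, 26, 42, 891] [372.3, 225.2] r 0.1008 ang 41.05
tcp ang 61.15415065479201 r 0.07582416398237789 yaw 38.63794491774099 q6 1.1246853321662544 F [-0.1  2.2  0.3]
```

View pics/wrist8z.png

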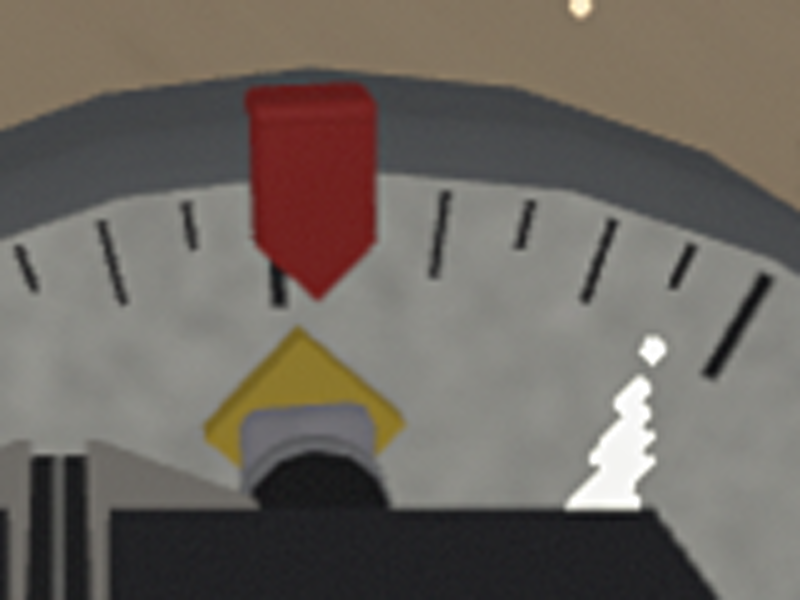

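Still 4 px, about 1.25°.

```bash
python3 -m crank '[[0.02,0.05,0,0,0,0.4,0],[0.04,0.1,0,0,0,0.8,0],[0.055,0.155,0,0,0,1.25,0],[0.055,0.155,0,0,0,1.25,0],[0.055,0.155,0,0,0,1.25,0]]'; python3 - <<'E'
from h import *
look('w','wrist9')
import cv2
im=cv2.imread('pics/wrist9.png');cv2.imwrite('pics/wrist9z.png',cv2.resize(im[190:310,310:470],None,fx=5,fy=5,interpolation=cv2.INTER_CUBIC))
E
```

```text
time: 10.48
tool_pos: [0.5512, 0.2052, 0.0747]
tool_rot: [3.141, -0.0, 0.652]
contact_force: [-0.1, 2.1, 0.8]
opening: 0.0009
yellow [351, 256, 39, 27, 345] [368.9, 267.9] r 0.0796 ang 41.2
red [355, 207, 26, 42, 873] [367.8, 225.3] r 0.1008 ang 41.07
tcp ang 59.97538814601837 r 0.07585533755762025 yaw 37.38460218649937 q6 1.1445399493183674 F [0.1 1.3 0.3]
```

View pics/wrist9z.png

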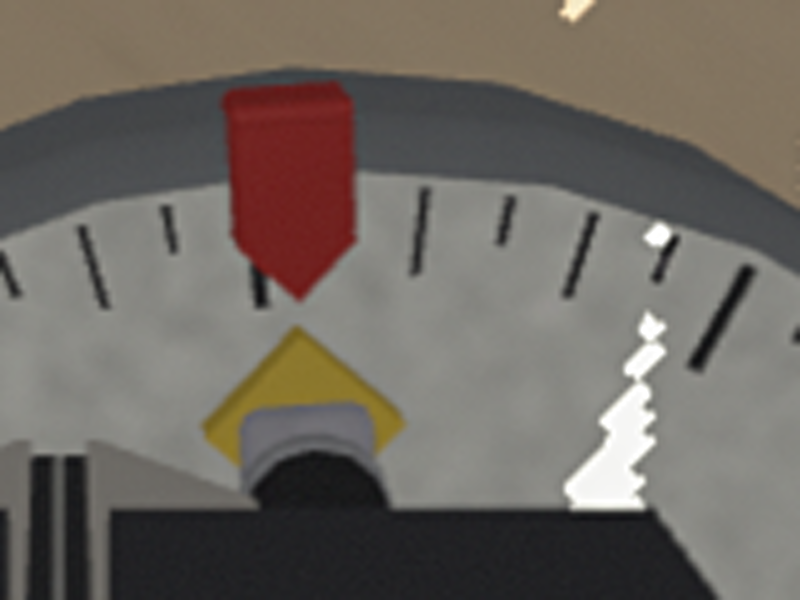

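The tips are aligned to within about 0.3 mm. I'll back away tangentially and rise.

```bash
python3 -m crank '[[0,-0.3,0,0,0,0,0],[0,-1,0,0,0,0,0],[0,-2,0,0,0,0,0],[0,-2,-3,0,0,0,0],[0,-2,-7,0,0,0,0]]'; python3 - <<'E'
from h import *
look('w','wrist10')
from cell import robot
import cv2
from cell import read_camera
for n,(x0,y0,x1,y1) in (('scene',(240,180,440,330)),('top',(230,150,430,300))):
    c=read_camera(n);cv2.imwrite(f'pics/{n}10.png',cv2.resize(c['frame'][y0:y1,x0:x1,::-1],None,fx=4,fy=4))
rel(robot,[.546,.003,.145],37.4)
E
```

```text
time: 11.15
tool_pos: [0.5378, 0.2215, 0.1445]
tool_rot: [-3.141, 0.003, 0.653]
contact_force: [0.8, 0.4, -0.5]
opening: 0.0005
yellow [375, 221, 28, 19, 159] [387.6, 229.1] r 0.0797 ang 41.42
yellow [172, 308, 11, 13, 27] [177.0, 314.9] r 0.1551 ang 121.83
yellow [162, 359, 11, 5, 26] [166.5, 360.5] r 0.1689 ang 135.48
red [378, 185, 19, 30, 447] [387.3, 198.0] r 0.1006 ang 41.2
tcp ang 71.65620890355078 r 0.08729490556849853 yaw 37.42541783005814 q6 1.176788423169676 F [2.1 0.9 4.9]
to [0.546 0.003 0.145] 37.4 shift cm [-12.82  17.76   0.17] rotvec [ 0.11 -0.25  0.02]
```

View pics/wrist10.png

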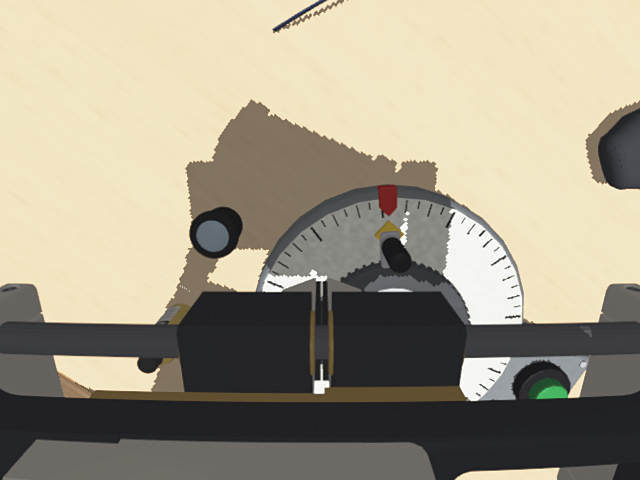

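View pics/scene10.png

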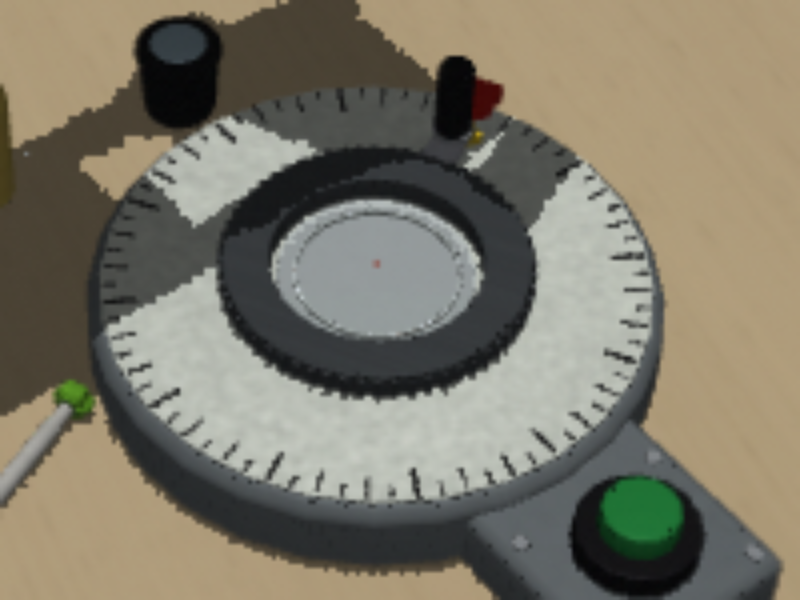

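View pics/top10.png

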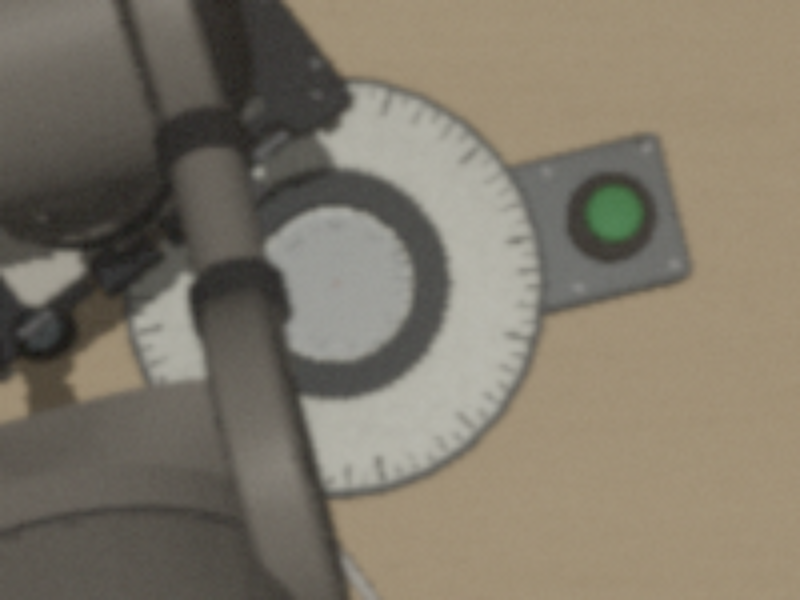

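The pointer and index still agree after retreat (41.4° against 41.2°), and the lens and props are unmoved. Next is the button at about (0.546, 0.003).

```bash
python3 -m crank '[[-3.2,4.4,0,0,0,0,0],[-6.4,8.9,0,0,0,0,0],[-9.6,13.3,0,0,0,0,0],[-12.8,17.8,0,0,0,0,0],[-12.8,17.8,0,0,0,0,0]]'; python3 - <<'E'
from h import *
from cell import robot
rel(robot,[.546,.003,.075],37.4)
E
```

```text
time: 11.92
tool_pos: [0.5448, -0.0012, 0.1436]
tool_rot: [-3.141, 0.002, 0.647]
contact_force: [0.6, 0.6, 0.2]
opening: 0.0004
to [0.546 0.003 0.075] 37.4 shift cm [ 0.36 -0.26  6.86] rotvec [-0.04  0.1  -0.3 ]
```

```bash
python3 -m crank '[[0.1,-0.1,2,0,0,0,0],[0.3,-0.2,4,0,0,0,0],[0.3,-0.2,6,0,0,0,0],[0.3,-0.2,6.8,0,0,0,0],[0.3,-0.2,6.8,0,0,0,0]]'; python3 - <<'E'
from h import *
from cell import robot,read_camera
s=robot.observe();print(s['tool_pos'],s['contact_force'])
c=read_camera('scene');cv2.imwrite('pics/scene11.png',cv2.resize(c['frame'][200:350,300:500,::-1],None,fx=4,fy=4))
E
```

```text
time: 12.55
tool_pos: [0.546, 0.0061, 0.0761]
tool_rot: [-3.14, 0.001, 0.653]
contact_force: [-0.4, 0.4, -0.4]
opening: 0.0007
[0.54604163 0.00614185 0.07606988] [-0.35695363  0.41150141 -0.38008308]
```

View pics/scene11.png

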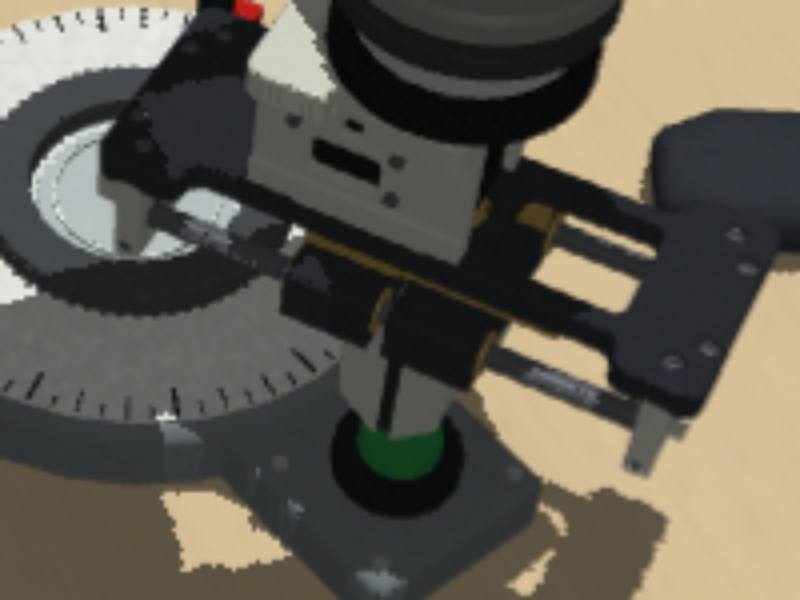

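The fingertips are over the button. Centre 2 mm and press slowly.

```bash
python3 -m crank '[[-0.2,0.2,0.4,0,0,0,0],[-0.2,0.2,0.7,0,0,0,0],[-0.2,0.2,1.0,0,0,0,0],[-0.2,0.2,1.2,0,0,0,0],[-0.2,0.2,1.2,0,0,0,0]]'
```

```text
time: 13.22
tool_pos: [0.5464, 0.0023, 0.0649]
tool_rot: [3.141, -0.0, 0.652]
contact_force: [-1.0, -0.3, 3.5]
opening: 0.0003
```

```bash
python3 -m crank '[[0,0,0.1,0,0,0,0],[0,0,0.2,0,0,0,0],[0,0,0.25,0,0,0,0],[0,0,0.25,0,0,0,0]]'
```

```text
time: 13.72
tool_pos: [0.5464, 0.0024, 0.0631]
tool_rot: [3.141, -0.0, 0.653]
contact_force: [-2.8, -1.2, 11.6]
opening: 0.0002
```

11.6 N at 5.9 mm travel means it has bottomed. I'll hold briefly, then release.

```bash
python3 -m crank '[[0,0,0,0,0,0,0],[0,0,0,0,0,0,0],[0,0,-1,0,0,0,0],[0,0,-3,0,0,0,0],[0,0,-6,0,0,0,0]]'
python3 -m crank '[[0,0,-3,0,0,0,0],[0,4,-5,0,0,0,0],[0,8,-5,0,0,0,0],[0,12,-5,0,0,0,0],[0,12,-5,0,0,0,0]]'
python3 - <<'E'
from h import *
from cell import robot,read_camera
for n,(x0,y0,x1,y1) in (('scene',(220,180,440,345)),('top',(230,150,430,300))):
    c=read_camera(n);cv2.imwrite(f'pics/{n}12.png',cv2.resize(c['frame'][y0:y1,x0:x1,::-1],None,fx=3.6,fy=3.6,interpolation=cv2.INTER_CUBIC))
    for k in('green','red','yellow'): print(n,k,blobs(c,k,(225,165,420,340),3)[0])
print(robot.observe()['contact_force'])
E
```

```text
time: 14.35
tool_pos: [0.5452, 0.0029, 0.1218]
tool_rot: [-3.139, 0.002, 0.652]
contact_force: [-0.4, -0.3, 0.7]
opening: 0.0002
time: 14.98
tool_pos: [0.6198, -0.0947, 0.1714]
tool_rot: [-3.141, 0.0, 0.65]
contact_force: [-0.5, 0.5, -0.7]
opening: 0.0
scene green [([254, 276, 9, 8, 47], [258.5, 279.2]), ([390, 299, 21, 21, 348], [399.8, 309.2])]
scene red [([358, 200, 8, 8, 44], [360.9, 203.4])]
scene yellow [([225, 199, 17, 28, 287], [232.2, 212.1]), ([358, 213, 2, 2, 4], [358.5, 213.5]), ([232, 227, 4, 3, 6], [234.0, 227.7])]
top green [([387, 203, 2, 3, 3], [387.7, 204.0])]
top red [([277, 181, 5, 5, 15], [278.8, 182.9])]
top yellow []
[ 0.20618105  0.66364473 -0.37347096]
```

View pics/scene12.png

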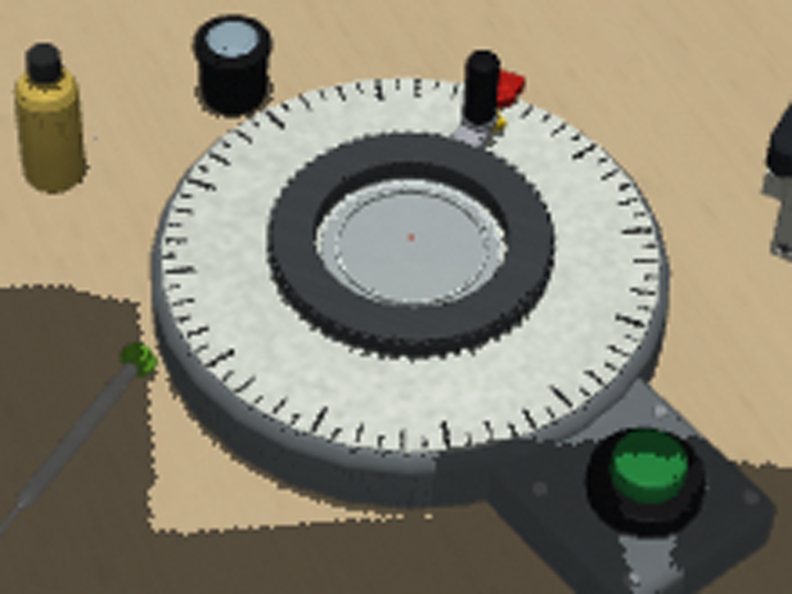

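View pics/top12.png

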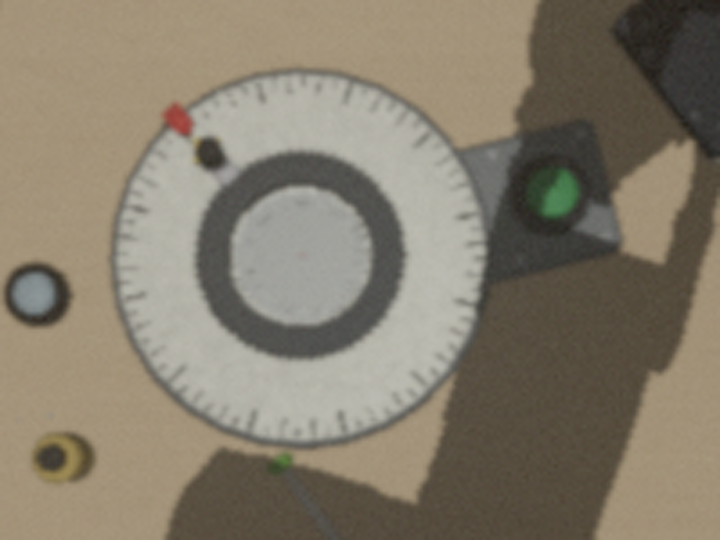

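Everything stands as it was. The button is out, and the knob is in line with the index at top-view (288,192). One numeric check, then hand in.

```bash
python3 - <<'E'
from h import *
from cell import robot,read_camera
c=read_camera('top')
for z,p in((.082,(288.3,192.5)),(.041,(278.8,182.7))):
    P=plane(c,p,z)[:2]-Cc;print(np.hypot(*P),np.degrees(np.arctan2(P[1],P[0])))
robot.hand_in()
E
```

```text
0.06602101883900659 42.771219129958
0.09987729832512428 42.00234371279383
the job is handed in; nothing more can be done
```

I pushed the lever about 150° clockwise by its knob with the backs of the closed fingers, stopped at the red index, and backed off. I then pressed the green button and moved clear. The job was handed in at about 15 s of the 54 s allowed; it reports no verdict.

- **Pointer:** the wrist picture taken after I released the knob put the pointer at 41.4° and the index at 41.2°, about 0.3 mm apart against the 4.5 mm allowed. The last look from the top camera gave the knob at 42.8° and the index at 42.0°. That view is rough: the knob came out at a radius of 66 mm instead of 70 mm.
- **Push force:** the force readings I took during the push stayed around 2–4 N, against the 20 N limit.
- **Button:** it went in about 5.9 mm with 11.6 N on the tool, well above the 5 N for a full press, so I took it as bottomed. In the last pictures it is out again.
- **Surroundings:** the index, lens, loupe, bottle and screwdriver look unmoved in the last pictures. I judged the lens, loupe and bottle by eye only. The gripper is well clear and the force reading is near zero.

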